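# Unlatch a loaded solder pallet and hold it up level for inspection

## Task

The loaded solder pallet is clamped in its loading nest and its underside has to be inspected before soldering. Release the clamp by pressing its sprung knob down, turning it a good quarter turn clockwise until the claw is off the pallet, and letting the knob spring up again so that it stays open; then take the pallet by its two long side rails, lift it straight up off its dowel pins and finish while holding it, still and level, about 10 cm above its seat in the nest. The two transformers on the board are not soldered yet and must stay standing in their places; leave everything else on the bench alone.

Things in the scene. Friction and masses are not known exactly. Their poses are not given: they have to be found in the camera images.
- nest_seat (a point): Middle of the pallet's seat in the loading nest (a fixture screwed to the bench), 36 mm above the bench. z up, y along nest and seated pallet, x across; the clamp stands on the -y side. Two steel dowel pins, 8 mm thick, stand 8.5 mm above the seat at (x, y) = (+17, -63) and (-17, +63) mm.
- nest: The nest's base: plate 74 mm wide (x), from y = -130 to +86 mm, 8 mm thick, origin at the bench under the seat's middle. On it two black blocks 44 mm wide (x), 24 mm long, at y = -58 and +58 mm, whose tops are the seat, and the clamp's round post. Fingers beside the pallet's middle find nothing above the plate.
- board: The green board 48 x 80 mm fixed in the pallet, its upper face 9 mm above the pallet's underside. The two transformers stand on it.
- pallet_centre (a point): Middle of the loose solder pallet, half-way up its rails: 9 mm above its underside, 45 mm above the bench while seated; axes as the nest's. Grey plate 64 (x) x 150 (y) x 6 mm, about 0.47 kg with its load, an aluminium rail 18 mm high along each long side; take it by the rails' outer faces, 64 mm apart. Play on the dowels 1 mm; free of them once 9 mm up. The claw holds it down while locked.
- knob_grip (a point): Centre of the clamp's knob, on the turning axis, 81 mm above the bench while up, 108 mm from the seat's middle towards the nest's -y: a round black fluted knob 30 mm across, 20 high, on a thin sprung stem; grip its sides from above, any way round. y points where the claw points. 5 to 10 N presses it down 6 mm; it turns only while at least 4.5 mm down. Below it the claw's hub, 26 mm across, top 52 mm up.
- clamp_knob (a joint): How far the knob is pressed: 0 up, 0.006 m fully down. Let go at either end of its turn it springs up and locks; in between it stays down.
- clamp_claw (a joint): Angle of claw and knob, which turn together: 0 locked, claw over the pallet's end (up to 0.09 rad of play); grows clockwise seen from above to a stop at 1.44 rad. The knob springs up and locks open from 1.28 rad on.
- claw_tip (a point): Underside of the free end of the steel claw, an arm 14 mm wide and 7.5 mm thick that reaches 43 mm from the clamp's axis; its underside is 44 mm above the bench, 2 mm above the pallet's end.
- transformer_a_mid (a point): Centre of the transformer nearer the clamp, of two alike: dark ferrite core with a yellow winding, 23 x 27 mm, 26 mm high, about 90 g, standing loose on the board. Its top is 34 mm above the pallet's underside.
- transformer_b_mid (a point): Centre of the other transformer, the same, 32 mm farther from the clamp.
- transformer_a_place (a point): Where the centre of the transformer nearer the clamp belongs, a point that moves with the pallet: 8 mm to the pallet's -x and 8 mm to its -y of its middle.
- transformer_b_place (a point): Where the centre of the other transformer belongs: 8 mm to the pallet's -x and 24 mm to its +y of its middle.
- screwdriver_red: Bystander: screwdriver with a red handle, 25 x 190 x 25 mm, lying at the left; origin under its middle, long side along y.
- tweezers: Bystander: steel tweezers, 16 x 122 x 9 mm, lying on the robot's side of the nest; origin under its middle, long side along y.
- terminal_strip: Bystander: small terminal strip, 16 x 56 x 14 mm, on the robot's side of the nest; origin under its middle.
- solder_spool: Bystander: solder spool standing on its flange, 58 x 73 x 46 mm, at the left; origin under its middle.
- tape_roll: Bystander: roll of black tape 73 mm across, 19 mm high, at the right; origin under its middle.

How it is judged (in metres and radians):
On the way:
1. the knob has been pressed and turned until the claw is off the pallet, and has sprung up again, locked open, with the pallet still on its seat (value of joint clamp_claw above 1.2 rad and value of joint clamp_knob below 0.0015 m and z of pallet_centre in the frame of nest_seat below 0.015 m), for 0.2 s.
At the end, for the whole second after the job is handed in: The fingers alone hold the pallet 70 to 130 mm above its seat and within 40 mm sideways of it, tilted under 5 degrees and still (20 mm/s, 0.15 rad/s); both transformers upright within 12 mm of their places; claw open past 1.2 rad and knob up (z of pallet_centre in the frame of nest_seat between 0.079 and 0.139 m and horizontal distance between pallet_centre and nest_seat below 0.04 m and angle between pallet_centre's own z axis and vertical below 0.09 rad and linear speed of pallet below 0.02 m/s and angular speed of pallet below 0.15 rad/s and contact force between the fingers and pallet above 2 N and contact force between pallet and nest below 0.1 N and value of joint clamp_claw above 1.2 rad and value of joint clamp_knob below 0.0015 m and distance between transformer_a_mid and transformer_a_place below 0.012 m and angle between each of transformer_a_mid, transformer_b_mid's own z axis and vertical below 0.15 rad and distance between transformer_b_mid and transformer_b_place below 0.012 m); the arm keeps its last pose, push and grip.
It fails at once if the pallet is tilted by more than 14 degrees (angle between pallet_centre's own z axis and vertical above 0.25 rad).
It fails at once if a transformer tips over or comes out of its place (distance between transformer_a_mid and transformer_a_place above 0.02 m or distance between transformer_b_mid and transformer_b_place above 0.02 m).
It fails at once if another thing on the bench is shifted by more than 20 mm (distance of any of screwdriver_red, tweezers, terminal_strip, solder_spool, tape_roll from where it was at the start of the episode above 0.02 m).
It also fails if it takes over 51 s, if anything falls off the work surface, if the arm or the gripper's body presses on something with over 40 N, if the wrist force passes 120 N, or if a joint passes its speed limit or range.

## Robot

A 7-joint arm with a two-finger parallel gripper is mounted at the origin on a cart in front of the work surface, level with it; the furniture and walls round the work are solid. World frame = base frame: x ahead of the robot, y to its left, z up, the work surface at z = 0. Lengths are in m, angles in degrees, forces in N, time in s.
With the tool pointing down it reaches from about 0.425 to 0.875 m from the base axis. Payload 4.7 kg.
Tool frame: the origin (TCP) lies midway between the tips of the shut fingers; the grasp point (between the pads) lies 19 mm behind it (env.grip_depth is the distance from the TCP to the grasp point, in m); z points along the fingers, y is the line along which they close (so a half turn about z gives the same grasp; the last joint's range is limited). The gripper opens to 87 mm and grips with 3 to 60 N. Pads are 19 mm wide; open, the fingers measure 117 mm over their backs; the gripper's body (75 mm by 190 mm) begins 51 mm behind the grasp point.
Start: joints at [68.245, 18.392, -4.016, 83.108, 1.295, 78.541, -3.26], TCP at [0.249, -0.6, 0.223] pointing down, gripper open.
Joint ranges: [-163.93, 163.93], [-17.29, 119.83], [-79.2, 71.16], [3.27, 140.29], [-89.18, 269.18], [5.43, 117.66], [-154.24, 154.24]. Speed limits (degrees/s): [147.25, 147.25, 180, 180, 180, 180, 180].

## Interface

Orientations are given as [roll, pitch, yaw] about the fixed x, y, z axes, in that order (R = Rz(yaw) Ry(pitch) Rx(roll)).
In Python, from cell import get_obs, optics, env, nets gives the robot as it stands.
- The arm moves only by the shell command python3 -m creep 'ROWS' [FORCE]. ROWS is JSON, a list of rows, each an object of numbers: "wx", "wy", "wz": the turn, a rotation vector about the tool's x, y, z in degrees; "tx", "ty", "tz": the shift along the tool's x, y, z in mm; "gripper": the opening, from -1 (shut) to 1 (fully open). A call has 1 to 5 rows; each row is the pose to reach, as a shift and turn from the pose commanded when the call began, along the tool's axes at that moment; what a row does not reach only later rows make up. A row lasts 1/12 s, in which the tool goes at most 41.7 mm and 7.16 degrees, less where a joint would pass 70% of its speed; a pose out of reach is approached as far as the arm can. A call with a gripper value outside its range is refused whole. The fingers move at their own pace and stop on an object; FORCE is the grip in N (left out, the last holds). Time passes only in rows, so rows that repeat a pose let the fingers close. It gives the time, the measured TCP pose, the force, the opening and the grip force at its end, in the units of the state.
- get_obs(): the state, without advancing time (a new reading comes with each control period).
- optics.read_camera(name): name is "side" or "top"; returns (picture, depth): 400x640x3 uint8, red, green, blue; 400x640 float32, m along the optical axis (not along the pixel's ray), 0 where there is no reading.
- optics.camera_info(name): a dict with "fovy" (degrees; the focal length in pixels is half the picture's height over the tangent of half this angle, whatever the lens; pixels are square), "cx", "cy" (the principal point, pixels), "k1" (the pictures are not rectified: a ray, as slopes to the right and down, at radius r is drawn at 1 + k1 r^2 times it, then the intrinsics apply), "R" (3x3) and "t" (3): a world point X has camera coordinates R X + t. Camera axes: x right, y down, z forward; pixel columns grow to the right and rows downward; lengths in m; the calibration is good to about 2 mm. A picture is of the moment at which its call begins. camera_info takes no time and is no camera call.
- env.sign_off(): hands the job in; it is judged then, once.
Trained networks look in the newest picture that a camera, given by its name, has taken for a name from the list of things; names that differ only in an ending like _2 or _b are one class to them, and where a whole thing is asked for, a point or a joint stands for the part that bears it (a point fixed in the world has none). Each returns a list of dicts, best first, with "confidence" (0 to 1); they miss things now and then, are a little off and sometimes report something else, mostly with a low value. They report only what shows in the picture. A call takes as long as a camera call.
- nets.look_for(query, camera): "point" ([x, y, z] in m, in world coordinates, good to about 4 mm: the middle of the surface that is visible of it).
- nets.place_of(query, camera): "point" ([x, y, z] in m, in world coordinates, good to about 4 mm: a listed point, or the origin of a listed thing).
The state is a dict: "time_s": time; "qpos": joint angles; "joint_velocities": joint speeds; "effort": joint torques, N m; "tool_pos": TCP position; "tool_rot": TCP orientation; "force": force on the tool from outside, world axes, zero at the start; "wrist_torque": the same for the moment, N m; "grip_width": finger opening in m; "grasp_force": force on a finger pad.
Only numpy, scipy, OpenCV 4.12 (cv2) and the standard library are available. Lean on these libraries where they do the work, as an engineer would, in place of code of your own. Each camera call takes 0.05 s, during which the arm holds its last target. There are 200 camera calls.

## Working session

There is one attempt and no reset: what is moved stays moved. The work goes in short steps, Python scripts to look and compute and a shell command to move; the robot and the scene stay as the last step left them, time stands still between calls to the robot, and variables do not carry over. Pictures are saved under pics/ and viewed, at most 10 in all, crops included, and the job is handed in when it is done.

```bash
mkdir -p pics
cat > h.py <<'E'
import numpy as np, cv2
from cell import get_obs, optics, env, nets
from scipy.spatial.transform import Rotation as Ro
def proj(n,X):
    c=optics.camera_info(n);p=np.array(c["R"])@np.array(X)+np.array(c["t"]);s=p[:2]/p[2]
    f=200/np.tan(np.radians(c["fovy"]/2));s=s*(1+c["k1"]*(s@s));return s*f+[c["cx"],c["cy"]]
def cloud(n,d):
    c=optics.camera_info(n);f=200/np.tan(np.radians(c["fovy"]/2))
    v,u=np.mgrid[0:400,0:640];s=np.stack([(u-c["cx"])/f,(v-c["cy"])/f],-1);q=s.copy()
    for _ in range(8): q=s/(1+c["k1"]*(q**2).sum(-1,keepdims=True))
    P=np.concatenate([q,np.ones((400,640,1))],-1)*d[...,None]
    return (P-np.array(c["t"]))@np.array(c["R"])
E
python3 - <<'E'
from h import *
ims=[]
for n in("top","side"):
    im,d=optics.read_camera(n);cv2.imwrite(f"pics/{n}0.png",im[...,::-1]);np.save(n+"d.npy",d)
    for q in("nest_seat","pallet_centre","knob_grip","claw_tip","transformer_a_mid","nest","tweezers","terminal_strip","tape_roll","screwdriver_red","solder_spool"):
        r=nets.place_of(q,n); print(n,q,[(np.round(x["point"],3).tolist(),round(x["confidence"],2),proj(n,x["point"]).round().tolist()) for x in r[:2]])
print(get_obs())
E
```

```text
top nest_seat [([0.451, 0.03, 0.035], 0.66, [309.0, 218.0]), ([0.541, 0.404, 0.001], 0.54, [191.0, 188.0])]
top pallet_centre [([0.456, 0.031, 0.044], 0.64, [309.0, 216.0])]
top knob_grip [([0.455, -0.071, 0.081], 0.57, [343.0, 216.0]), ([0.376, 0.101, 0.0], 0.19, [286.0, 243.0])]
top claw_tip [([0.454, -0.029, 0.044], 0.62, [329.0, 217.0])]
top transformer_a_mid [([0.445, 0.025, 0.055], 0.43, [311.0, 219.0])]
top nest [([0.455, 0.035, 0.001], 0.78, [308.0, 218.0])]
top tweezers [([0.372, -0.019, -0.002], 0.52, [325.0, 245.0])]
top terminal_strip [([0.377, 0.1, 0.002], 0.42, [286.0, 242.0])]
top tape_roll [([0.582, -0.445, -0.005], 0.66, [460.0, 181.0]), ([0.454, 0.032, 0.002], 0.65, [309.0, 218.0])]
top screwdriver_red [([0.4, 0.293, -0.002], 0.65, [225.0, 234.0]), ([0.457, 0.033, 0.039], 0.56, [308.0, 216.0])]
top solder_spool [([0.54, 0.404, -0.002], 0.69, [192.0, 189.0])]
side nest_seat [([0.452, 0.032, 0.033], 0.66, [335.0, 213.0])]
side pallet_centre [([0.454, 0.031, 0.05], 0.95, [335.0, 210.0])]
side knob_grip [([0.453, -0.074, 0.085], 0.49, [321.0, 183.0]), ([0.454, 0.031, 0.
[... 742 characters left out ...]
s': 1.2, 'qpos': array([68.2467315 , 18.39156669, -4.0168317 , 83.10767956,  1.29313401,
       78.54145503, -3.26121316]), 'joint_velocities': array([-0.12450621, -0.00564529,  0.09721032, -0.00099887,  0.09098372,
       -0.03389697,  0.10556968]), 'effort': array([ 1.78360979e-04, -4.91110682e+01, -4.02965639e-01, -3.12770927e+01,
       -6.37359777e-02,  3.36458115e-02,  3.81835730e-05]), 'tool_pos': array([ 0.24938169, -0.60027391,  0.22258954]), 'tool_rot': array([1.79995668e+02, 7.16621097e-04, 2.25611780e+01]), 'force': array([ 0.37321299, -0.41517072,  0.58195596]), 'wrist_torque': array([-0.00395258, -0.04628866,  0.00467723]), 'grasp_force': 0.0, 'grip_width': 0.08722697071352005}
```

Run:
```python
from h import *
a=cv2.imread("pics/top0.png")[170:270,250:400];b=cv2.imread("pics/side0.png")[150:250,260:410]
cv2.imwrite("pics/c0.png",cv2.resize(np.hstack([a,b]),(800,267),interpolation=cv2.INTER_CUBIC))
for n in("top","side"):
    P=cloud(n,np.load(n+"d.npy")).reshape(-1,3)
    m=(abs(P[:,0]-.455)<.07)&(abs(P[:,1]-.033)<.16)
    P=P[m]
    for lo,hi,name in((.038,.062,"pal"),(.063,.078,"xf"),(.079,.1,"knob")):
        Q=P[(P[:,2]>lo)&(P[:,2]<hi)]
        if len(Q)>5: print(n,name,len(Q),cv2.minAreaRect((Q[:,:2]*1000).astype(np.float32)),np.median(Q,0).round(4),Q.min(0).round(3),Q.max(0).round(3))
    Q=P[(P[:,2]>.048)&(P[:,2]<.058)]
    # rails
    for y in np.arange(-.04,.12,.02):
        S=Q[abs(Q[:,1]-y)<.01]
        if len(S): print(n,round(y,2),len(S),S[:,0].min().round(4),S[:,0].max().round(4))
```

```text
top pal 926 ((453.4270324707031, 18.595260620117188), (64.68338775634766, 176.292236328125), 0.1434784233570099) [0.456  0.0247 0.0445] [ 0.421 -0.07   0.038] [0.486 0.107 0.061]
top xf 97 ((455.8019104003906, -6.9169921875), (152.2779541015625, 47.23703384399414), 86.9345703125) [0.4449 0.0364 0.0686] [ 0.434 -0.082  0.063] [0.482 0.07  0.077]
top knob 84 ((454.0481872558594, -76.36396789550781), (26.994640350341797, 28.735305786132812), 45.936439514160156) [ 0.4542 -0.0754  0.091 ] [ 0.44 -0.09  0.08] [ 0.47  -0.061  0.099]
top -0.04 34 0.4237 0.4847
top -0.02 18 0.4234 0.4848
top 0.0 38 0.4228 0.4842
top 0.02 39 0.4225 0.4838
top 0.04 33 0.4221 0.4832
top 0.06 29 0.4216 0.4827
top 0.08 21 0.4213 0.4822
top 0.1 15 0.4209 0.4819
side pal 648 ((455.69769287109375, 15.720291137695312), (67.43173217773438, 194.23748779296875), 0.27834412455558777) [0.4594 0.0336 0.0459] [ 0.422 -0.081  0.038] [0.489 0.113 0.062]
side xf 71 ((445.6263122558594, 2.9619827270507812), (35.446903228759766, 140.24530029296875), 3.4381110668182373) [0.4493 0.0416 0.0687] [ 0.43  -0.066  0.064] [0.468 0.073 0.078]
side knob 59 ((458.3984069824219, -71.16690063476562), (35.24461364746094, 24.89185333251953), 61.020164489746094) [ 0.4592 -0.0705  0.0894] [ 0.443 -0.088  0.08 ] [ 0.473 -0.053  0.1  ]
side -0.04 21 0.4255 0.4878
side -0.02 16 0.4235 0.4889
side 0.0 27 0.4234 0.4892
side 0.02 30 0.4247 0.488
side 0.04 21 0.4235 0.4869
side 0.06 33 0.4218 0.4889
side 0.08 26 0.422 0.4878
side 0.1 15 0.4228 0.4868
```

View pics/c0.png

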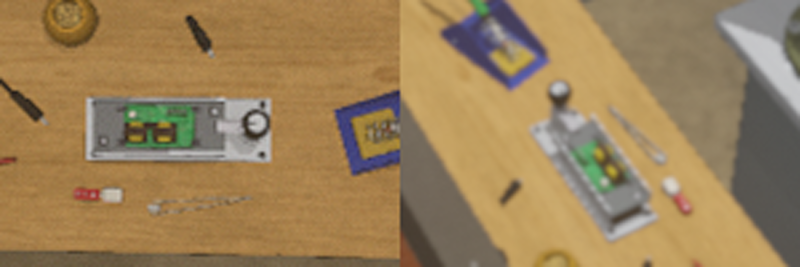

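View pics/side0.png

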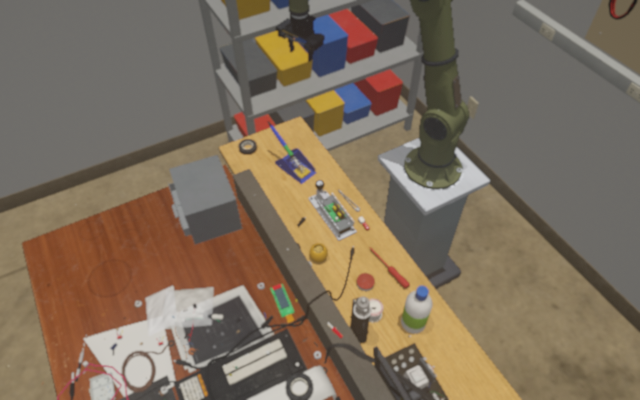

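```bash
cat > g.py <<'E'
import sys
from h import *
# goal: x y z yaw  (tool down)
o=get_obs();x,y,z,yaw=map(float,sys.argv[1:5])
R=Ro.from_euler("xyz",o["tool_rot"],degrees=True);G=Ro.from_euler("xyz",[180,0,yaw],degrees=True)
t=R.inv().apply(np.array([x,y,z])-o["tool_pos"])*1000
w=(R.inv()*G).as_rotvec(degrees=True)
print("t",t.round(1),"w",w.round(2),"time",round(o["time_s"],2),"pos",o["tool_pos"].round(4),o["tool_rot"].round(1),"q",o["qpos"].round(0),"F",o["force"].round(1),"grip",round(o["grip_width"],4),round(o["grasp_force"],1))
E
R='{"tx":392,"ty":-406,"tz":30,"wz":-97,"gripper":0.3}'
python3 -m creep '[{"tx":392,"ty":-406,"tz":30,"wz":-97,"gripper":0.3},{"tx":392,"ty":-406,"tz":30,"wz":-97,"gripper":0.3},{"tx":392,"ty":-406,"tz":30,"wz":-97,"gripper":0.3},{"tx":392,"ty":-406,"tz":30,"wz":-97,"gripper":0.3},{"tx":392,"ty":-406,"tz":30,"wz":-97,"gripper":0.3}]' 30
python3 g.py .4555 -.0745 .15 120
```

```text
t [ 392.1 -406.5   72.6] w [  0.     0.   -97.44] time 1.2 pos [ 0.2494 -0.6003  0.2226] [180.    0.   22.6] q [68. 18. -4. 83.  1. 79. -3.] F [ 0.4 -0.4  0.6] grip 0.0872 0.0validation failed for argument at $[0]...
```

```bash
python3 -m creep '[{"wx":0,"wy":0,"wz":-7,"tx":28,"ty":-29,"tz":0,"gripper":0.3},{"wx":0,"wy":0,"wz":-14,"tx":56,"ty":-58,"tz":0,"gripper":0.3},{"wx":0,"wy":0,"wz":-21,"tx":84,"ty":-87,"tz":0,"gripper":0.3},{"wx":0,"wy":0,"wz":-28,"tx":112,"ty":-116,"tz":0,"gripper":0.3},{"wx":0,"wy":0,"wz":-35,"tx":140,"ty":-145,"tz":0,"gripper":0.3}]' 30
python3 g.py .4555 -.0745 .15 120
```

```text
time_s: 1.62
tool_pos: [0.3234, -0.4108, 0.2226]
tool_rot: [180.0, 0.0, 57.9]
force: [0.9, 0.4, -0.3]
grip_width: 0.062
grasp_force: 0.0
t [355.1 -66.9  72.5] w [ 0.000e+00  3.000e-02 -6.211e+01] time 1.62 pos [ 0.3234 -0.4108  0.2226] [180.    0.   57.9] q [ 62.   4. -14. 101.   1.  76.  16.] F [ 0.9  0.4 -0.3] grip 0.062 0.0
```

```bash
python3 -m creep '[{"wx":0,"wy":0,"wz":-7,"tx":40,"ty":-8,"tz":0,"gripper":0.3},{"wx":0,"wy":0,"wz":-14,"tx":80,"ty":-16,"tz":0,"gripper":0.3},{"wx":0,"wy":0,"wz":-21,"tx":120,"ty":-24,"tz":0,"gripper":0.3},{"wx":0,"wy":0,"wz":-28,"tx":160,"ty":-32,"tz":0,"gripper":0.3},{"wx":0,"wy":0,"wz":-35,"tx":200,"ty":-40,"tz":0,"gripper":0.3}]' 30
python3 g.py .4555 -.0745 .12 120
```

```text
time_s: 2.03
tool_pos: [0.3969, -0.2205, 0.2229]
tool_rot: [180.0, 0.1, 92.9]
force: [0.5, -0.4, 0.2]
grip_width: 0.0564
grasp_force: 0.0
t [143.   65.9 102.7] w [ 1.00e-02  7.00e-02 -2.71e+01] time 2.03 pos [ 0.3969 -0.2205  0.2229] [1.80e+02 1.00e-01 9.29e+01] q [ 52.  -5. -25. 109.  -2.  76.  31.] F [ 0.5 -0.4  0.2] grip 0.0564 0.0
```

```bash
python3 -m creep '[{"wx":0,"wy":0,"wz":-7,"tx":32,"ty":15,"tz":0,"gripper":0.3},{"wx":0,"wy":0,"wz":-14,"tx":64,"ty":30,"tz":0,"gripper":0.3},{"wx":0,"wy":0,"wz":-21,"tx":100,"ty":46,"tz":20,"gripper":0.3},{"wx":0,"wy":0,"wz":-27,"tx":133,"ty":61,"tz":40,"gripper":0.3},{"wx":0,"wy":0,"wz":-27,"tx":143,"ty":66,"tz":75,"gripper":0.3}]' 30
python3 - <<'E'
from h import *
for n in("top","side"):
    im,d=optics.read_camera(n);np.save(n+"d1.npy",d)
    u,v=proj(n,[.455,-.03,.08]).astype(int)
    a=im[v-60:v+60,u-80:u+80];cv2.imwrite(f"pics/{n}1.png",a[...,::-1])
    print([ (np.round(x["point"],3),round(x["confidence"],2)) for x in nets.place_of("knob_grip",n)[:2]])
cv2.imwrite("pics/c1.png",cv2.resize(np.hstack([cv2.imread("pics/top1.png"),cv2.imread("pics/side1.png")]),(800,300)))
E
python3 g.py .4555 -.0745 .066 120
```

```text
time_s: 2.45
tool_pos: [0.4604, -0.0713, 0.1504]
tool_rot: [179.6, 0.3, 120.2]
force: [0.6, -1.3, 0.5]
grip_width: 0.0568
grasp_force: 0.0
[]
[(array([ 0.452, -0.077,  0.083]), 0.45)]
t [ 2.   1.1 81.4] w [-0.07 -0.04 -0.41] time 2.65 pos [ 0.4556 -0.0768  0.1474] [-179.9   -0.   119.6] q [ 42.  -0. -35. 113.  -0.  67.  36.] F [ 0.7 -0.6  0.6] grip 0.0567 0.0
```

View pics/c1.png

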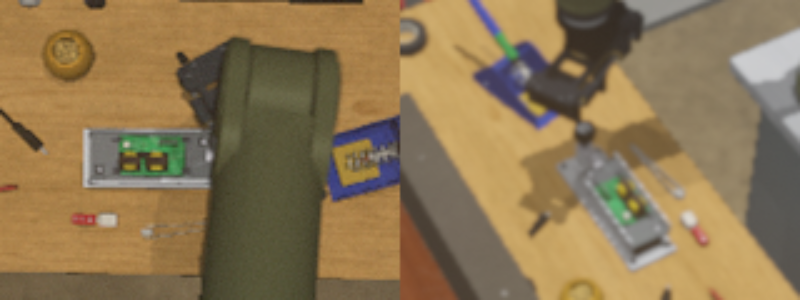

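The view shows the fingers over the knob (right half, about (585,130)); nothing has been disturbed. I'll descend and close softly.

```bash
python3 -m creep '[{"wx":0,"wy":0,"wz":0,"tx":1,"ty":1,"tz":25,"gripper":0.3},{"wx":0,"wy":0,"wz":0,"tx":1,"ty":1,"tz":50,"gripper":0.3},{"wx":0,"wy":0,"wz":0,"tx":1,"ty":1,"tz":70,"gripper":0.3},{"wx":0,"wy":0,"wz":0,"tx":1,"ty":1,"tz":82,"gripper":0.3},{"wx":0,"wy":0,"wz":0,"tx":1,"ty":1,"tz":82,"gripper":0.3}]' 10
python3 -m creep '[{"wx":0,"wy":0,"wz":0,"tx":0,"ty":0,"tz":0,"gripper":-0.1},{"wx":0,"wy":0,"wz":0,"tx":0,"ty":0,"tz":0,"gripper":-0.5},{"wx":0,"wy":0,"wz":0,"tx":0,"ty":0,"tz":0,"gripper":-0.5},{"wx":0,"wy":0,"wz":0,"tx":0,"ty":0,"tz":0,"gripper":-0.5},{"wx":0,"wy":0,"wz":0,"tx":0,"ty":0,"tz":0,"gripper":-0.5}]' 10
python3 g.py .4555 -.0745 .066 120
```

```text
time_s: 3.07
tool_pos: [0.4554, -0.0771, 0.0648]
tool_rot: [-179.9, -0.1, 119.4]
force: [-0.9, -0.1, 0.3]
grip_width: 0.0561
grasp_force: 0.0
time_s: 3.48
tool_pos: [0.4569, -0.0757, 0.0664]
tool_rot: [180.0, 0.1, 119.6]
force: [-4.8, -2.9, 5.2]
grip_width: 0.0309
grasp_force: 3.2
t [ 1.7 -0.6  0.4] w [ 0.02  0.08 -0.45] time 3.48 pos [ 0.4569 -0.0757  0.0664] [1.800e+02 1.000e-01 1.196e+02] q [ 40.   6. -36. 118.   4.  57.  32.] F [-4.8 -2.9  5.2] grip 0.0309 3.2
```

```bash
python3 -m creep '[{"wx":0,"wy":0,"wz":0,"tx":0,"ty":-1.5,"tz":0,"gripper":-0.6},{"wx":0,"wy":0,"wz":0,"tx":0,"ty":-1.5,"tz":0,"gripper":-0.6},{"wx":0,"wy":0,"wz":0,"tx":0,"ty":-1.5,"tz":0,"gripper":-0.6}]' 40
python3 -m creep '[{"wx":0,"wy":0,"wz":0,"tx":0,"ty":0,"tz":2,"gripper":-0.6},{"wx":0,"wy":0,"wz":0,"tx":0,"ty":0,"tz":4,"gripper":-0.6},{"wx":0,"wy":0,"wz":0,"tx":0,"ty":0,"tz":6,"gripper":-0.6},{"wx":0,"wy":0,"wz":0,"tx":0,"ty":0,"tz":7,"gripper":-0.6},{"wx":0,"wy":0,"wz":0,"tx":0,"ty":0,"tz":7,"gripper":-0.6}]' 40
```

```text
time_s: 3.73
tool_pos: [0.456, -0.0762, 0.0663]
tool_rot: [179.9, 0.1, 119.6]
force: [0.4, -0.7, 5.0]
grip_width: 0.0291
grasp_force: 40.0
time_s: 4.15
tool_pos: [0.4562, -0.0763, 0.0603]
tool_rot: [180.0, 0.1, 119.6]
force: [-3.6, 0.2, 15.3]
grip_width: 0.0287
grasp_force: 40.0
```

```bash
python3 -m creep '[{"wx":0,"wy":0,"wz":6,"tx":0,"ty":0,"tz":0,"gripper":-0.6},{"wx":0,"wy":0,"wz":12,"tx":0,"ty":0,"tz":0,"gripper":-0.6},{"wx":0,"wy":0,"wz":18,"tx":0,"ty":0,"tz":0,"gripper":-0.6},{"wx":0,"wy":0,"wz":24,"tx":0,"ty":0,"tz":0,"gripper":-0.6},{"wx":0,"wy":0,"wz":30,"tx":0,"ty":0,"tz":0,"gripper":-0.6}]' 40
python3 g.py .4560 -.0762 .06 38; python3 -c "from h import *;print(get_obs()['wrist_torque'])"
```

```text
time_s: 4.57
tool_pos: [0.456, -0.0763, 0.0603]
tool_rot: [179.9, 0.1, 89.3]
force: [-3.9, -0.5, 16.0]
grip_width: 0.029
grasp_force: 40.0
t [ 0.1 -0.   0.3] w [9.000e-02 4.000e-02 5.127e+01] time 4.57 pos [ 0.456  -0.0763  0.0603] [1.799e+02 1.000e-01 8.930e+01] q [ 38.   6. -33. 119.   4.  56.   2.] F [-3.9 -0.5 16. ] grip 0.029 40.0
[-0.02910721  0.85745168  0.0526135 ]
```

```bash
python3 -m creep '[{"wx":0,"wy":0,"wz":6,"tx":0,"ty":0,"tz":0,"gripper":-0.6},{"wx":0,"wy":0,"wz":12,"tx":0,"ty":0,"tz":0,"gripper":-0.6},{"wx":0,"wy":0,"wz":18,"tx":0,"ty":0,"tz":0,"gripper":-0.6},{"wx":0,"wy":0,"wz":24,"tx":0,"ty":0,"tz":0,"gripper":-0.6},{"wx":0,"wy":0,"wz":30,"tx":0,"ty":0,"tz":0,"gripper":-0.6}]' 40
python3 -m creep '[{"wx":0,"wy":0,"wz":6,"tx":0,"ty":0,"tz":0,"gripper":-0.6},{"wx":0,"wy":0,"wz":12,"tx":0,"ty":0,"tz":0,"gripper":-0.6},{"wx":0,"wy":0,"wz":17,"tx":0,"ty":0,"tz":0,"gripper":-0.6},{"wx":0,"wy":0,"wz":20,"tx":0,"ty":0,"tz":0,"gripper":-0.6},{"wx":0,"wy":0,"wz":20,"tx":0,"ty":0,"tz":0,"gripper":-0.6}]' 40
python3 -c "from h import *;print(get_obs()['wrist_torque'])"
```

```text
time_s: 4.98
tool_pos: [0.4559, -0.0763, 0.0603]
tool_rot: [179.9, 0.0, 59.3]
force: [-4.7, -0.6, 14.9]
grip_width: 0.029
grasp_force: 40.0
time_s: 5.4
tool_pos: [0.4558, -0.0762, 0.0603]
tool_rot: [179.9, 0.0, 39.4]
force: [-4.3, -0.3, 16.1]
grip_width: 0.0292
grasp_force: 40.0
[-0.00174955  0.98129375 -0.03038027]
```

```bash
python3 -m creep '[{"wx":0,"wy":0,"wz":2,"tx":0,"ty":0,"tz":0,"gripper":-0.6},{"wx":0,"wy":0,"wz":3,"tx":0,"ty":0,"tz":0,"gripper":-0.6},{"wx":0,"wy":0,"wz":3,"tx":0,"ty":0,"tz":0,"gripper":-0.6}]' 40
python3 -c "from h import *;print(get_obs()['wrist_torque'])"
python3 -m creep '[{"wx":0,"wy":0,"wz":0,"tx":0,"ty":0,"tz":-2,"gripper":-0.6},{"wx":0,"wy":0,"wz":0,"tx":0,"ty":0,"tz":-4,"gripper":-0.6},{"wx":0,"wy":0,"wz":0,"tx":0,"ty":0,"tz":-6,"gripper":-0.6},{"wx":0,"wy":0,"wz":0,"tx":0,"ty":0,"tz":-7,"gripper":-0.6},{"wx":0,"wy":0,"wz":0,"tx":0,"ty":0,"tz":-7,"gripper":-0.6}]' 40
```

```text
time_s: 5.65
tool_pos: [0.4558, -0.0762, 0.0603]
tool_rot: [179.9, 0.0, 36.6]
force: [-4.4, -0.5, 16.1]
grip_width: 0.029
grasp_force: 40.0
[0.02936304 0.99974163 0.26221921]
time_s: 6.07
tool_pos: [0.4556, -0.0762, 0.0662]
tool_rot: [179.9, -0.0, 36.6]
force: [-1.2, -0.2, 5.4]
grip_width: 0.0292
grasp_force: 40.0
```

```bash
python3 -m creep '[{"wx":0,"wy":0,"wz":0,"tx":0,"ty":0,"tz":0,"gripper":0.0},{"wx":0,"wy":0,"wz":0,"tx":0,"ty":0,"tz":0,"gripper":0.3},{"wx":0,"wy":0,"wz":0,"tx":0,"ty":0,"tz":0,"gripper":0.3},{"wx":0,"wy":0,"wz":0,"tx":0,"ty":0,"tz":0,"gripper":0.3}]' 30
```

```text
time_s: 6.4
tool_pos: [0.4547, -0.0758, 0.0651]
tool_rot: [-180.0, 0.0, 36.6]
force: [-0.4, -0.7, 0.4]
grip_width: 0.048
grasp_force: 0.0
```

```bash
python3 -m creep '[{"wx":0,"wy":0,"wz":0,"tx":0,"ty":0,"tz":-20,"gripper":0.3},{"wx":0,"wy":0,"wz":0,"tx":0,"ty":0,"tz":-55,"gripper":0.3},{"wx":0,"wy":0,"wz":-5,"tx":0,"ty":0,"tz":-85,"gripper":0.6},{"wx":0,"wy":0,"wz":-12,"tx":0,"ty":0,"tz":-95,"gripper":1},{"wx":0,"wy":0,"wz":-19,"tx":20,"ty":-25,"tz":-95,"gripper":1}]' 30
python3 g.py .4538 .0345 .16 91.1
```

```text
time_s: 6.82
tool_pos: [0.4583, -0.0499, 0.1635]
tool_rot: [179.6, 0.0, 55.4]
force: [1.3, 0.2, -0.1]
grip_width: 0.0694
grasp_force: 0.0
t [ 66.9 -51.7   3.2] w [  0.38   0.14 -35.73] time 6.82 pos [ 0.4583 -0.0499  0.1635] [179.6   0.   55.4] q [ 35.  -2. -31. 113.  -1.  69. -31.] F [ 1.3  0.2 -0.1] grip 0.0694 0.0
```

```bash
python3 -m creep '[{"wx":0,"wy":0,"wz":-7,"tx":20,"ty":-15,"tz":0,"gripper":1},{"wx":0,"wy":0,"wz":-14,"tx":40,"ty":-30,"tz":0,"gripper":1},{"wx":0,"wy":0,"wz":-21,"tx":55,"ty":-42,"tz":0,"gripper":1},{"wx":0,"wy":0,"wz":-28,"tx":67,"ty":-51,"tz":0,"gripper":1},{"wx":0,"wy":0,"wz":-35,"tx":67,"ty":-51,"tz":0,"gripper":1}]' 30
python3 - <<'E'
from h import *
for n in("top","side"):
    im,d=optics.read_camera(n)
    u,v=proj(n,[.455,-.02,.08]).astype(int)
    a=im[v-50:v+50,u-65:u+65];cv2.imwrite(f"pics/{n}2.png",a[...,::-1])
    for q in ("claw_tip","knob_grip","pallet_centre"):print(n,q,[ (np.round(x["point"],3).tolist(),round(x["confidence"],2)) for x in nets.place_of(q,n)[:2]])
cv2.imwrite("pics/c2.png",cv2.resize(np.hstack([cv2.imread("pics/top2.png"),cv2.imread("pics/side2.png")]),(800,308),interpolation=cv2.INTER_CUBIC))
E
python3 g.py .4538 .0345 .026 91.1
```

```text
time_s: 7.23
tool_pos: [0.4516, 0.044, 0.1604]
tool_rot: [-180.0, -0.1, 91.2]
force: [0.3, -0.4, 0.4]
grip_width: 0.0865
grasp_force: 0.0
top claw_tip [([0.498, -0.068, 0.047], 0.53)]
top knob_grip [([0.453, -0.074, 0.087], 0.41), ([0.45, 0.023, 0.056], 0.22)]
top pallet_centre []
side claw_tip [([0.5, -0.074, 0.041], 0.39)]
side knob_grip [([0.447, 0.023, 0.054], 0.31), ([0.581, -0.44, -0.0], 0.26)]
side pallet_centre [([0.451, 0.033, 0.049], 0.89)]
t [ -5.    1.6 134.4] w [-0.01  0.   -0.69] time 7.63 pos [0.4522 0.0395 0.1604] [-180.     0.    90.4] q [ 29.  -2. -36. 113.  -1.  69.  -6.] F [ 0.6  0.6 -0.8] grip 0.0873 0.0
```

View pics/c2.png

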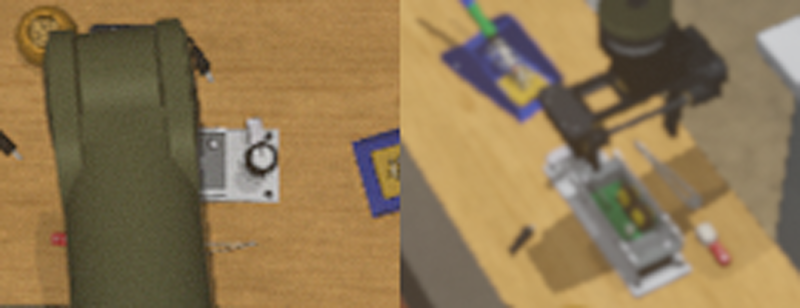

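The claw now points away across the nest (left half, about (255,130)) with the knob up, and the pallet and transformers are untouched. I'll descend over the rails.

```bash
python3 -m creep '[{"wx":0,"wy":0,"wz":-0.7,"tx":-5,"ty":1.6,"tz":15,"gripper":1},{"wx":0,"wy":0,"wz":-0.7,"tx":-5,"ty":1.6,"tz":35,"gripper":1},{"wx":0,"wy":0,"wz":-0.7,"tx":-5,"ty":1.6,"tz":55,"gripper":1},{"wx":0,"wy":0,"wz":-0.7,"tx":-5,"ty":1.6,"tz":70,"gripper":1},{"wx":0,"wy":0,"wz":-0.7,"tx":-5,"ty":1.6,"tz":70,"gripper":1}]' 30
python3 g.py .4538 .0345 .026 91.1
```

```text
time_s: 8.05
tool_pos: [0.4513, 0.0346, 0.0876]
tool_rot: [-179.7, -0.0, 91.2]
force: [-1.1, -0.2, -0.0]
grip_width: 0.087
grasp_force: 0.0
t [-0.2  2.9 61.6] w [-0.33 -0.04  0.07] time 8.05 pos [0.4513 0.0346 0.0876] [-179.7   -0.    91.2] q [ 28.   3. -37. 118.   2.  60.  -8.] F [-1.1 -0.2 -0. ] grip 0.087 0.0
```

```bash
python3 -m creep '[{"wx":0,"wy":0,"wz":0,"tx":0,"ty":0,"tz":15,"gripper":1},{"wx":0,"wy":0,"wz":0,"tx":0,"ty":0,"tz":30,"gripper":1},{"wx":0,"wy":0,"wz":0,"tx":0,"ty":0,"tz":45,"gripper":1},{"wx":0,"wy":0,"wz":0,"tx":0,"ty":0,"tz":58,"gripper":1},{"wx":0,"wy":0,"wz":0,"tx":0,"ty":0,"tz":62,"gripper":1}]' 10
python3 -m creep '[{"wx":0,"wy":0,"wz":0,"tx":0,"ty":0,"tz":0,"gripper":1},{"wx":0,"wy":0,"wz":0,"tx":0,"ty":0,"tz":0,"gripper":1},{"wx":0,"wy":0,"wz":0,"tx":0,"ty":0,"tz":0,"gripper":1}]' 10
python3 g.py .4538 .0345 .026 91.1
```

```text
time_s: 8.47
tool_pos: [0.4531, 0.0348, 0.0277]
tool_rot: [-179.9, -0.0, 91.2]
force: [-0.8, 0.3, 0.6]
grip_width: 0.0868
grasp_force: 0.0
time_s: 8.72
tool_pos: [0.4548, 0.0351, 0.0297]
tool_rot: [179.9, 0.0, 91.2]
force: [-0.3, 0.7, 0.1]
grip_width: 0.087
grasp_force: 0.0
t [-0.6 -1.   3.7] w [0.11 0.02 0.14] time 8.72 pos [0.4548 0.0351 0.0297] [179.9   0.   91.2] q [ 27.   9. -36. 121.   7.  52. -12.] F [-0.3  0.7  0.1] grip 0.087 0.0
```

Close softly, reading the side force.

```bash
python3 -m creep '[{"wx":0,"wy":0,"wz":0,"tx":0,"ty":-0.5,"tz":3,"gripper":0.7},{"wx":0,"wy":0,"wz":0,"tx":0,"ty":-0.5,"tz":3,"gripper":0.5},{"wx":0,"wy":0,"wz":0,"tx":0,"ty":-0.5,"tz":3,"gripper":0.4},{"wx":0,"wy":0,"wz":0,"tx":0,"ty":-0.5,"tz":3,"gripper":0.3},{"wx":0,"wy":0,"wz":0,"tx":0,"ty":-0.5,"tz":3,"gripper":0.3}]' 5
python3 -m creep '[{"wx":0,"wy":0,"wz":0,"tx":0,"ty":0,"tz":0,"gripper":0.3},{"wx":0,"wy":0,"wz":0,"tx":0,"ty":0,"tz":0,"gripper":0.3},{"wx":0,"wy":0,"wz":0,"tx":0,"ty":0,"tz":0,"gripper":0.3}]' 5
python3 g.py .4538 .0345 .026 91.1
```

```text
time_s: 9.13
tool_pos: [0.4536, 0.0351, 0.0257]
tool_rot: [180.0, 0.0, 91.3]
force: [0.8, 0.3, 0.5]
grip_width: 0.0638
grasp_force: 5.0
time_s: 9.38
tool_pos: [0.4537, 0.0351, 0.0258]
tool_rot: [180.0, 0.0, 91.3]
force: [0.6, -0.2, 0.1]
grip_width: 0.0639
grasp_force: 5.0
t [-0.6  0.1 -0.2] w [0.04 0.   0.16] time 9.38 pos [0.4537 0.0351 0.0258] [180.    0.   91.3] q [ 27.   9. -36. 121.   7.  52. -12.] F [ 0.6 -0.2  0.1] grip 0.0639 5.0
```

Well centred. Grip firmly and lift slowly at first.

```bash
python3 -m creep '[{"wx":0,"wy":0,"wz":0,"tx":0,"ty":0,"tz":0,"gripper":0.2},{"wx":0,"wy":0,"wz":0,"tx":0,"ty":0,"tz":0,"gripper":0.2},{"wx":0,"wy":0,"wz":0,"tx":0,"ty":0,"tz":0,"gripper":0.2}]' 40
python3 -m creep '[{"wx":0,"wy":0,"wz":0,"tx":0,"ty":0,"tz":-1,"gripper":0.2},{"wx":0,"wy":0,"wz":0,"tx":0,"ty":0,"tz":-2,"gripper":0.2},{"wx":0,"wy":0,"wz":0,"tx":0,"ty":0,"tz":-3,"gripper":0.2},{"wx":0,"wy":0,"wz":0,"tx":0,"ty":0,"tz":-4,"gripper":0.2},{"wx":0,"wy":0,"wz":0,"tx":0,"ty":0,"tz":-5,"gripper":0.2}]' 40
```

```text
time_s: 9.63
tool_pos: [0.4536, 0.0351, 0.0257]
tool_rot: [180.0, 0.0, 91.3]
force: [1.2, 0.6, 2.7]
grip_width: 0.0636
grasp_force: 40.0
time_s: 10.05
tool_pos: [0.4529, 0.035, 0.0303]
tool_rot: [-180.0, 0.0, 91.3]
force: [2.4, 0.6, -6.9]
grip_width: 0.0635
grasp_force: 40.0
```

```bash
python3 -m creep '[{"wx":0,"wy":0,"wz":0,"tx":0,"ty":0,"tz":-1.5,"gripper":0.2},{"wx":0,"wy":0,"wz":0,"tx":0,"ty":0,"tz":-3,"gripper":0.2},{"wx":0,"wy":0,"wz":0,"tx":0,"ty":0,"tz":-4.5,"gripper":0.2},{"wx":0,"wy":0,"wz":0,"tx":0,"ty":0,"tz":-6,"gripper":0.2},{"wx":0,"wy":0,"wz":0,"tx":0,"ty":0,"tz":-8,"gripper":0.2}]' 40; python3 -c "from h import *;print(get_obs()['wrist_torque'])"
```

```text
time_s: 10.47
tool_pos: [0.4527, 0.0351, 0.0385]
tool_rot: [-179.9, 0.0, 91.3]
force: [0.1, 0.0, -5.1]
grip_width: 0.0632
grasp_force: 40.0
[ 0.02399314 -0.04525209 -0.00375039]
```

```bash
python3 -m creep '[{"wx":0,"wy":0,"wz":0,"tx":0,"ty":0,"tz":-3,"gripper":0.2},{"wx":0,"wy":0,"wz":0,"tx":0,"ty":0,"tz":-8,"gripper":0.2},{"wx":0,"wy":0,"wz":0,"tx":0,"ty":0,"tz":-14,"gripper":0.2},{"wx":0,"wy":0,"wz":0,"tx":0,"ty":0,"tz":-20,"gripper":0.2},{"wx":0,"wy":0,"wz":0,"tx":0,"ty":0,"tz":-26,"gripper":0.2}]' 40
python3 -m creep '[{"wx":0,"wy":0,"wz":0,"tx":0,"ty":0,"tz":-6,"gripper":0.2},{"wx":0,"wy":0,"wz":0,"tx":0,"ty":0,"tz":-12,"gripper":0.2},{"wx":0,"wy":0,"wz":0,"tx":0,"ty":0,"tz":-18,"gripper":0.2},{"wx":0,"wy":0,"wz":0,"tx":0,"ty":0,"tz":-24,"gripper":0.2},{"wx":0,"wy":0,"wz":0,"tx":0,"ty":0,"tz":-30,"gripper":0.2}]' 40
python3 -m creep '[{"wx":0,"wy":0,"wz":0,"tx":0,"ty":0,"tz":-6,"gripper":0.2},{"wx":0,"wy":0,"wz":0,"tx":0,"ty":0,"tz":-12,"gripper":0.2},{"wx":0,"wy":0,"wz":0,"tx":0,"ty":0,"tz":-18,"gripper":0.2},{"wx":0,"wy":0,"wz":0,"tx":0,"ty":0,"tz":-23,"gripper":0.2},{"wx":0,"wy":0,"wz":0,"tx":0,"ty":0,"tz":-26,"gripper":0.2}]' 40
python3 -m creep '[{"wx":0,"wy":0,"wz":0,"tx":0,"ty":0,"tz":-1.5,"gripper":0.2},{"wx":0,"wy":0,"wz":0,"tx":0,"ty":0,"tz":-2,"gripper":0.2},{"wx":0,"wy":0,"wz":0,"tx":0,"ty":0,"tz":-2,"gripper":0.2},{"wx":0,"wy":0,"wz":0,"tx":0,"ty":0,"tz":-2,"gripper":0.2},{"wx":0,"wy":0,"wz":0,"tx":0,"ty":0,"tz":-2,"gripper":0.2}]' 40
python3 - <<'E'
from h import *
n="side"
im,d=optics.read_camera(n);u,v=proj(n,[.455,.02,.12]).astype(int)
cv2.imwrite("pics/c3.png",cv2.resize(im[v-50:v+60,u-75:u+75,::-1],(750,550),interpolation=cv2.INTER_CUBIC))
for q in ("claw_tip","pallet_centre","transformer_a_mid"):print(q,[ (np.round(x["point"],3).tolist(),round(x["confidence"],2)) for x in nets.place_of(q,n)[:3]])
P=cloud(n,d).reshape(-1,3);P=P[(P[:,2]>.135)&(P[:,2]<.158)&(abs(P[:,0]-.453)<.036)&(abs(P[:,1]-.033)<.085)]
for y in np.arange(-.04,.12,.02):
    S=P[abs(P[:,1]-y)<.01]
    if len(S):print(round(y,2),len(S),S[:,2].max().round(4))
print(get_obs()["wrist_torque"],get_obs()["joint_velocities"].round(2))
E
```

```text
time_s: 10.88
tool_pos: [0.4535, 0.0352, 0.0654]
tool_rot: [180.0, 0.0, 91.3]
force: [-0.9, 0.5, -4.9]
grip_width: 0.064
grasp_force: 40.0
time_s: 11.3
tool_pos: [0.4533, 0.0351, 0.0952]
tool_rot: [180.0, 0.0, 91.3]
force: [0.5, -0.1, -5.7]
grip_width: 0.0636
grasp_force: 40.0
time_s: 11.72
tool_pos: [0.4536, 0.0352, 0.1213]
tool_rot: [180.0, 0.0, 91.3]
force: [0.7, -0.6, -6.0]
grip_width: 0.0637
grasp_force: 40.0
time_s: 12.13
tool_pos: [0.453, 0.0351, 0.1222]
tool_rot: [-180.0, -0.0, 91.3]
force: [0.2, -0.8, -5.1]
grip_width: 0.0637
grasp_force: 40.0
claw_tip []
pallet_centre [([0.451, 0.03, 0.144], 0.57)]
transformer_a_mid [([0.447, 0.026, 0.15], 0.45)]
-0.04 8 0.142
-0.02 15 0.1436
0.0 6 0.1423
0.02 11 0.1517
0.04 64 0.156
0.06 72 0.1578
0.08 114 0.1575
0.1 84 0.155
[ 0.00605516 -0.12301832 -0.00808087] [-0.05 -0.04 -0.04 -0.03 -0.07  0.09  0.  ]
```

View pics/c3.png

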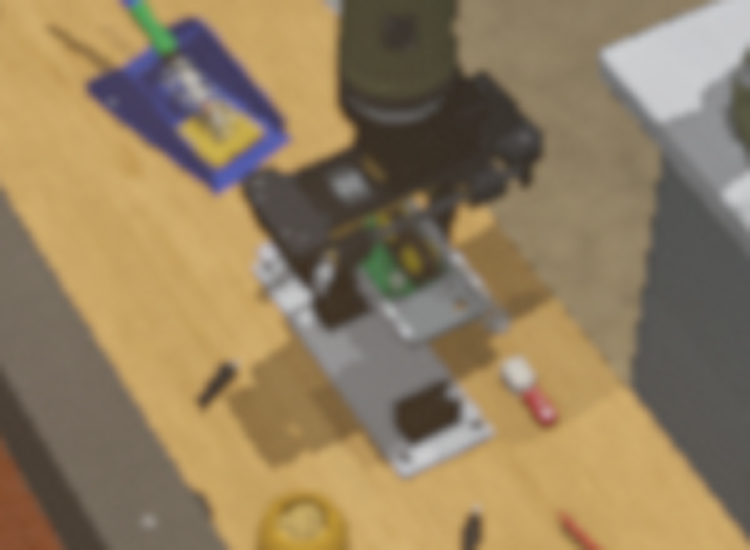

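The pallet hangs clear of the nest, at about (430,290), with the board and transformers in it. One check of tilt against the first depth image follows.

Run:
```python
from h import *
n="side";im,d=optics.read_camera(n)
A=cloud(n,np.load("sided.npy")).reshape(-1,3);B=cloud(n,d).reshape(-1,3)
for nm,P,o in(("before",A,0),("now",B,.0965)):
    Q=P-[0,0,o];out=[]
    for x0,x1 in((.427,.480),(.421,.429),(.479,.489)):
      for y in(-.03,-.01,.06,.08,.095):
        S=Q[(Q[:,0]>x0)&(Q[:,0]<x1)&(abs(Q[:,1]-y)<.01)&(Q[:,2]>.03)&(Q[:,2]<.064)]
        out.append((len(S),*(np.percentile(S[:,2],[15,50,85])*1000).round(1)) if len(S)>3 else len(S))
    print(nm,out)
S=B[(B[:,2]>.12)&(B[:,2]<.16)&(B[:,1]>.06)&(B[:,1]<.13)&(abs(B[:,0]-.453)<.036)];print("end y",np.percentile(S[:,1],[95,100]),A[(A[:,2]>.035)&(A[:,2]<.06)&(abs(A[:,0]-.453)<.036)&(abs(A[:,1]-.1)<.03)][:,1].max())
```

```text
before [(74, np.float64(39.5), np.float64(43.0), np.float64(48.9)), (62, np.float64(40.7), np.float64(44.9), np.float64(49.7)), (53, np.float64(42.2), np.float64(47.1), np.float64(54.1)), (83, np.float64(39.7), np.float64(44.4), np.float64(50.2)), (67, np.float64(38.7), np.float64(42.6), np.float64(46.7)), (11, np.float64(40.5), np.float64(47.7), np.float64(52.2)), (11, np.float64(40.8), np.float64(51.8), np.float64(54.6)), (14, np.float64(40.5), np.float64(46.9), np.float64(52.2)), (12, np.float64(42.1), np.float64(45.4), np.float64(52.4)), (13, np.float64(42.2), np.float64(45.9), np.float64(54.6)), (14, np.float64(43.5), np.float64(47.2), np.float64(55.1)), (11, np.float64(39.9), np.float64(47.1), np.float64(53.6)), (16, np.float64(44.1), np.float64(49.4), np.float64(52.9)), (15, np.float64(39.5), np.float64(47.6), np.float64(54.7)), (14, np.float64(42.1), np.float64(47.1), np.float64(54.1))]
now [(20, np.float64(39.6), np.float64(42.8), np.float64(45.5)), (7, np.float64(41.5), np.float64(44.8), np.float64(46.8)), (59, np.float64(40.6), np.float64(47.4), np.float64(58.5)), (86, np.float64(39.5), np.float64(43.8), np.float64(50.1)), (68, np.float64(38.7), np.float64(41.6), np.float64(45.2)), 0, 0, (15, np.float64(39.0), np.float64(47.6), np.float64(54.6)), (17, np.float64(41.8), np.float64(50.5), np.float64(54.8)), (20, np.float64(39.5), np.float64(44.0), np.float64(53.7)), 0, 0, (14, np.float64(36.5), np.float64(47.8), np.float64(53.2)), (13, np.float64(41.3), np.float64(50.7), np.float64(55.3)), (14, np.float64(42.3), np.float64(50.6), np.float64(54.6))]
end y [0.10877669 0.11229391] 0.11271189307468685
```

Height at the far end matches to within 1 mm, so it is level (tilt about 1° or less) and still.

```bash
python3 -c "
from h import *
print(env.sign_off())"
```

```text
the job is handed in; nothing more can be done
None
```

I released the clamp and it is locked open. I then lifted the pallet straight off its dowels and handed in with it held still and level about 96 mm above its seat, both transformers standing; sign-off returned no verdict.

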